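# Square a firebrick into the fence and flip stop of a sawing board and hold it for the cut

## Robot

A 7-joint arm with a two-finger parallel gripper is mounted at the origin on the work surface. World frame = base frame: x ahead of the robot, y to its left, z up, the work surface at z = 0. Lengths are in m, angles in rad, forces in N, time in s.
With the tool pointing down it reaches from about 0.4 to 0.925 m from the base axis. Payload 4.1 kg.
Tool frame: the origin (TCP) lies midway between the tips of the shut fingers; the grasp point (between the pads) lies 19 mm behind it; z points along the fingers, y is the direction in which the jaws open and shut (so a half turn about z gives the same grasp; the last joint's range is limited). The gripper opens to 85 mm and grips with 20 to 120 N. Pads are 22 mm wide; open, the fingers measure 114 mm over their backs; the gripper's body (76 mm by 85 mm) begins 54 mm behind the grasp point. The pads swing forward as they close: fully open they stand 13 mm farther back than shut.
Start: joints at [-1.407, 0.398, 0.045, 1.537, -0.019, 1.207, -0.051], TCP at [0.169, 0.628, 0.231] pointing down, gripper open.
Joint ranges: [-2.82, 2.82], [-0.49, 2.23], [-1.37, 1.46], [0, 2.46], [-1.36, 4.5], [0.23, 2], [-2.94, 2.94]. Speed limits (rad/s): [2.57, 2.57, 3.14, 3.14, 3.14, 3.14, 3.14].

## Interface

Orientations are given as a 3x3 rotation matrix whose columns are the frame's x, y, z axes.
In Python, from plant import observe, snapshot, camera_params, sign_off, spot_in gives the robot as it stands.
- The arm moves only by the tool apply_moves, never from a script. Its argument "series" is a list of rows, each an object with "fingers": the finger opening in cm, from 0 to 8.54; "delta_pos": the shift along the world's x, y, z in cm, a list of three; "yaw": the turn about the world's z in degrees. A call has 1 to 5 rows; each row shifts and turns the commanded pose from where the row before left it; what a row does not reach is not made up. A row lasts 1/12 s, in which the tool goes at most 41.7 mm and 7.16 degrees, less where a joint would pass 70% of its speed; a pose out of reach is approached as far as the arm can. A call is refused whole if a number of a shift passes 4.17 or a number of a turn 7.16, either way. A call with a gripper value outside its range is refused whole. The fingers move at their own pace and stop on an object; "squeeze" is the grip in N (left out, the last holds). Time passes only in rows, so rows that do not move let the fingers close. It gives the time, the measured TCP pose, the force and the opening at its end, in the units of the state.
- observe(): the state, without advancing time (a new reading comes with each control period).
- snapshot(name): name is "side" or "top"; returns the picture (400x640x3 uint8, red, green, blue); there is no depth.
- camera_params(name): a dict with "intrinsics" (3x3 intrinsics, pixels), "rvec" (rotation vector, rad) and "tvec" (3), from world to camera coordinates, as OpenCV has them. Camera axes: x right, y down, z forward; pixel columns grow to the right and rows downward; lengths in m; the calibration is good to about 2 mm. A picture is of the moment at which its call begins. camera_params takes no time and is no camera call.
- sign_off(): hands the job in, once; it reports no verdict.
Trained networks look in the newest picture that a camera, given by its name, has taken for a name from the list of things; names that differ only in an ending like _2 or _b are one class to them, and where a whole thing is asked for, a point or a joint stands for the part that bears it (a point fixed in the world has none). Each returns a list of dicts, best first, with "score" (0 to 1); they miss things now and then, are a little off and sometimes report something else, mostly with a low value. They report only what shows in the picture. A call takes as long as a camera call. They do not tell look-alikes from the thing itself.
- spot_in(camera, thing): "extent" ([left, top, right, bottom] in pixels, round what is visible of it).
The state is a dict: "clock": time; "joint_pos": joint angles; "dq": joint speeds; "tau": joint torques, N m; "tcp_pos": TCP position; "orientation": TCP orientation; "ft_force": force on the tool from outside, world axes, zero at the start; "moment": the same for the moment, N m; "finger_gap": opening from 0.0 (shut) to 1.0 (fully open).
Only numpy, scipy, OpenCV 4.12 (cv2) and the standard library are available. Lean on these libraries where they do the work, as an engineer would, in place of code of your own. Each camera call takes 0.05 s, during which the arm holds its last target. There are 200 camera calls.

## Task

A soft firebrick is to be sawn into a kiln prop. First swing the flip stop on the sawing board's fence all the way down, then bring the long firebrick onto the board, right way up and flat, and press it into the corner so that one long side is flush against the fence and one end is firmly against the flip stop. Finish while still holding it there, pushed against both at once, ready for the saw; leave the other things on the bench where they are.

Things in the scene. Friction and masses are not known exactly. Their poses are not given: they have to be found in the camera images.
- board: The sawing board: fixed plywood slab 180 x 300 mm, 18 mm thick, with an aluminium fence along its far (+x) edge and a flip stop near the fence's +y end. Origin: centre of its underside. x points across the board into the fence, y along the fence towards the flip stop, z up. A thin old saw kerf crosses board and fence.
- corner (a point): Inner corner on the board's top face, where the fence face meets the line of the flip stop's face (stop down); 62 mm to +x, 85 mm to +y and 18 mm above the board's origin, axes as the board's. The pressed brick has its centre 28.5 mm to -x and 57 mm to -y of this point.
- fence: Aluminium fence fixed on the board, 290 mm long (y), 22 mm thick (x), 22 mm high above the board. Origin: centre of its underside; working face 11 mm to -x. On it stands only the stop's grey carriage (24 x 30 mm, black star knob on top, up to 62 mm above the board), beyond the flip stop, its nearest face 13 mm to +y of the corner.
- stop_hinge (a point): Centre of the flip stop's hinge pin. The pin lies along the fence (corner's y axis), 11 mm to +x and 7 mm to +y of the corner and 36 mm above the board.
- flip_arm (a joint): Angle of the flip stop, rad: 0 = fully down at its own end stop; grows as it swings up and back over the fence, to 2.0; near 1.57 the arm stands upright, foot sticking out to -x. Down, the flat arm (10 mm thick along y, 14 mm high, centre line through the hinge) reaches level from the hinge 55 mm to -x. Stiff: it stays where left and needs 1 to 2 N at the arm's end to move.
- stop_tip (a point): The outer end of the flip stop's arm, 55 mm from the hinge, in the middle of its 10 mm thickness, on the face that is on top when the stop is down (7 mm above the arm's centre line).
- stop_foot: The foot of the flip stop, at the end of the arm: an aluminium block 28 mm (x) x 12 mm (y) x 40 mm (z when down), whose -y face is the stop face. Down, its lower edge is 3 mm above the board, its top 43 mm, and it covers 16 to 44 mm in front of the fence face. Origin: centre of its underside (when down).
- brick: The long cream-coloured soft firebrick, lying on the bench beside the board: 57 mm (its x) x 114 mm (its y, the long axis) x 64 mm high, about 0.3 kg. Origin: centre of its underside. Grip it across the 57 mm, near the top, so that the finger on the fence side passes over the 22 mm high fence.
- cut_prop: A finished kiln prop of the same firebrick, shorter: 57 x 76 x 64 mm. To the left of the board and the long brick. Leave alone. Origin: centre of its underside.
- bowl: Fluted pale porcelain bowl with a brown rim, 150 mm across, 65 mm high. Beyond the board. Leave alone. Origin: centre of its underside.
- saw: Flat hand saw lying on the bench to the right, pointing away from the robot: wooden handle 120 mm (to its -x) and steel blade 240 mm (to its +x), 390 mm long in all, 22 mm high at most. Leave alone. Origin: middle of its length, on the bench.
- spray_can: Upright yellow can, 52 mm across, 150 mm tall, off to the left. Leave alone. Origin: centre of its underside.
Mind the look-alikes: they are no part of the job. Leave any blue or pink look-alike of the brick alone.

How it is judged:
On the way, in this order (a step that is already met when the one before it is completed fails the run):
1. the flip stop is swung all the way down (value of joint flip_arm below 0.08 rad), for 0.2 s.
2. after that, the brick is set down flat on the board in front of the fence (z of brick in the frame of corner between -0.004 and 0.004 m and x of brick in the frame of corner between -0.15 and -0.02 m and y of brick in the frame of corner between -0.22 and 0.05 m), for 0.1 s.
At the end, for the whole second after the job is handed in: Stop down (0.08 rad); brick flat on the board (4 mm, 2 degrees), along the fence within 1.7 degrees and within 4 mm of home both ways, pressing on the fence and on the stop foot with over 2 N each, still, the fingers bearing on it with over 2 N (value of joint flip_arm below 0.08 rad and contact force between brick and fence above 2 N and contact force between brick and stop_foot above 2 N and contact force between the fingers and brick above 2 N and angle between the y axis of brick and the y axis of corner, either way round below 0.03 rad and angle between brick's own z axis and vertical below 0.035 rad and x of brick in the frame of corner between -0.0325 and -0.0245 m and y of brick in the frame of corner between -0.061 and -0.053 m and z of brick in the frame of corner between -0.004 and 0.004 m and linear speed of brick below 0.01 m/s); the arm keeps its last pose, push and grip.
It fails at once if the finished prop, the bowl, the saw or the can is pushed out of its place (more than 30 mm) (distance of any of cut_prop, bowl, saw, spray_can from where it was at the start of the episode above 0.03 m).
It also fails if it takes over 72 s, if anything falls off the work surface, if the arm or the gripper's body presses on something with over 40 N, if the wrist force passes 120 N, or if a joint passes its speed limit or range.

## Working session

There is one attempt and no reset: what is moved stays moved. The work goes in short steps, Python scripts to look and compute and a tool call to move; the robot and the scene stay as the last step left them, time stands still between calls to the robot, and variables do not carry over. Pictures are saved under pics/ and viewed, about 8 in all and at most 12, crops included, and the job is handed in when it is done.

Besides the shell and the picture viewer there is one more tool, called after "Emit:" by a JSON object that holds its "method" and its "body", one argument or row to a line. apply_moves: Moves the arm, as the interface text tells. Its arguments: {"type":"object","properties":{"series":{"type":"array","items":{"type":"object","properties":{"fingers":{"type":"number"},"delta_pos":{"type":"array","items":{"type":"number"}},"yaw":{"type":"number"}}}},"squeeze":{"type":"number"}},"required":["series"]}

```bash
mkdir -p pics && python3 - <<'E'
from plant import *
import cv2
for n in("top","side"):
    im=snapshot(n); cv2.imwrite(f"pics/{n}0.png",im[:,:,::-1])
    p=camera_params(n); print(n,p["intrinsics"].tolist() if hasattr(p["intrinsics"],'tolist') else p["intrinsics"],p["rvec"],p["tvec"])
    for t in("brick","board","fence","flip_arm","stop_foot","cut_prop","saw","bowl","spray_can"):
        print(t,[(round(d["score"],2),[round(float(x)) for x in d["extent"]]) for d in spot_in(n,t)])
o=observe();print(o["clock"],o["tcp_pos"],o["orientation"],o["finger_gap"])
E
```

```text
top [[402.3993750365986, 0.0, 315.4857074939264], [0.0, 402.3993750365986, 197.65866231192467], [0.0, 0.0, 1.0]] [ 2.10404296 -2.14590289  0.21143655] [-0.00454711  0.59978612  1.10706054]
brick [(0.87, [240, 206, 280, 247]), (0.78, [269, 258, 307, 306]), (0.66, [179, 211, 226, 239])]
board [(0.82, [338, 194, 439, 258])]
fence []
flip_arm [(0.54, [357, 192, 364, 207])]
stop_foot [(0.41, [356, 190, 364, 209])]
cut_prop [(0.58, [135, 222, 175, 254])]
saw [(0.66, [338, 192, 441, 255]), (0.57, [454, 147, 478, 272])]
bowl [(0.59, [272, 110, 324, 157])]
spray_can [(0.73, [134, 223, 176, 256]), (0.72, [125, 170, 162, 201]), (0.42, [240, 205, 283, 250])]
side [[440.8766472110772, 0.0, 320.3441991498093], [0.0, 440.8766472110772, 197.45313694670477], [0.0, 0.0, 1.0]] [ 2.27031392 -0.86546069  0.36125602] [-0.44947765  0.3278708   1.24338724]
brick [(0.95, [233, 209, 271, 240]), (0.73, [235, 149, 265, 180]), (0.68, [264, 168, 283, 211])]
board [(0.76, [298, 210, 404, 311])]
fence [(0.71, [336, 216, 405, 280])]
flip_arm [(0.53, [343, 208, 354, 224])]
stop_foot [(0.38, [370, 264, 464, 346])]
cut_prop [(0.97, [214, 135, 232, 163])]
saw [(0.6, [374, 266, 466, 348])]
bowl [(0.61, [336, 154, 379, 183])]
spray_can [(0.56, [238, 104, 254, 138])]
1.0 [0.16883045 0.62772304 0.23135925] [[-9.65690318e-01  2.59696374e-01  4.78537509e-05]
 [ 2.59696379e-01  9.65690307e-01  1.49703892e-04]
 [-7.33434540e-06  1.56995045e-04 -9.99999988e-01]] 0.99704448580849
```

View pics/top0.png

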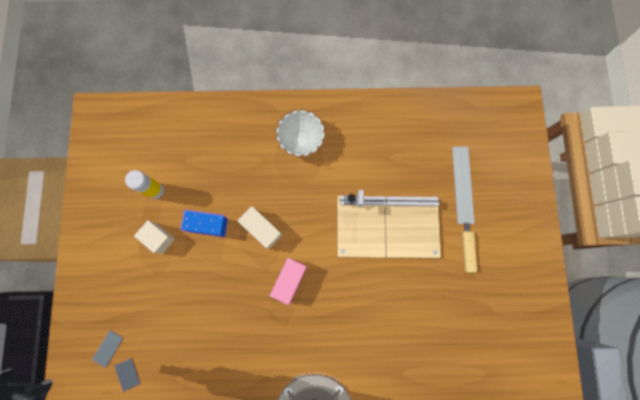

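View pics/side0.png

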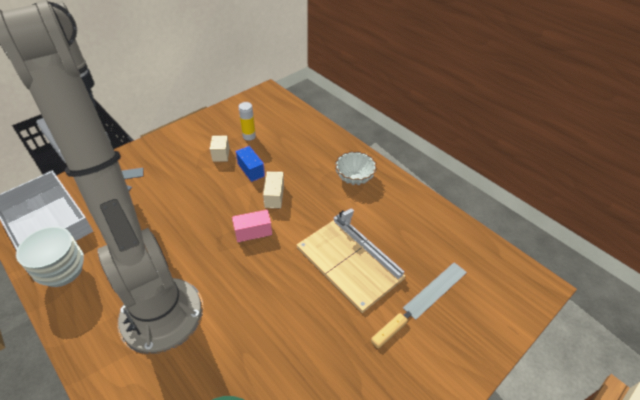

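Candidates for the brick in the top view: long cream block (260,228), blue look-alike (204,223), pink look-alike (288,281), and the short cream cut prop (154,237). I choose the long cream one at (260,228), which is (273,190) in the side view. Next is a close crop to check it.

```bash
cat > h.py <<'E'
import numpy as np, cv2
from plant import *
def cam(n):
    p=camera_params(n); return np.array(p["intrinsics"],float),np.array(p["rvec"],float),np.array(p["tvec"],float)
def proj(n,P):
    K,r,t=cam(n); return cv2.projectPoints(np.array(P,float).reshape(-1,1,3),r,t,K,None)[0].reshape(-1,2)
def back(n,uv,z):
    K,r,t=cam(n); R=cv2.Rodrigues(r)[0]; c=-R.T@t
    d=(R.T@np.linalg.inv(K)@np.c_[np.array(uv,float).reshape(-1,2),np.ones(len(np.array(uv).reshape(-1,2)))].T).T
    return c+d*((z-c[2])/d[:,2])[:,None]
E
python3 - <<'E'
from h import *
t=cv2.imread("pics/top0.png"); s=cv2.imread("pics/side0.png")
a=cv2.resize(t[185:265,230:290],(450,600),interpolation=cv2.INTER_CUBIC)
a=t[190:265,230:450]; a=cv2.resize(a,None,fx=3.6,fy=3.6,interpolation=cv2.INTER_CUBIC)[:, :800]
b=cv2.resize(s[160:320,225:425],None,fx=4,fy=4,interpolation=cv2.INTER_CUBIC)[:330]
c=np.zeros((600,800,3),np.uint8); c[:a.shape[0],:a.shape[1]]=a; c[270:600,:b.shape[1]]=b
cv2.imwrite("pics/c1.png",c)
print(back("top",[(260,228)],.064),back("top",[(389,227)],.018))
# brick top face segmentation: bright cream
hsv=cv2.cvtColor(t,cv2.COLOR_BGR2HSV)
for nm,im in(("top",t),("side",s)):
    e=cv2.cvtColor(im,cv2.COLOR_BGR2HSV); x,y=((260,228),(273,184))[nm=="side"]
    print(nm,e[y,x],im[y,x])
E
```

```text
[[0.51377147 0.14264694 0.064     ]] [[ 0.51472394 -0.23215006  0.018     ]]
top [ 19  39 235] [199 222 235]
side [ 24  37 237] [203 230 237]
```

View pics/c1.png

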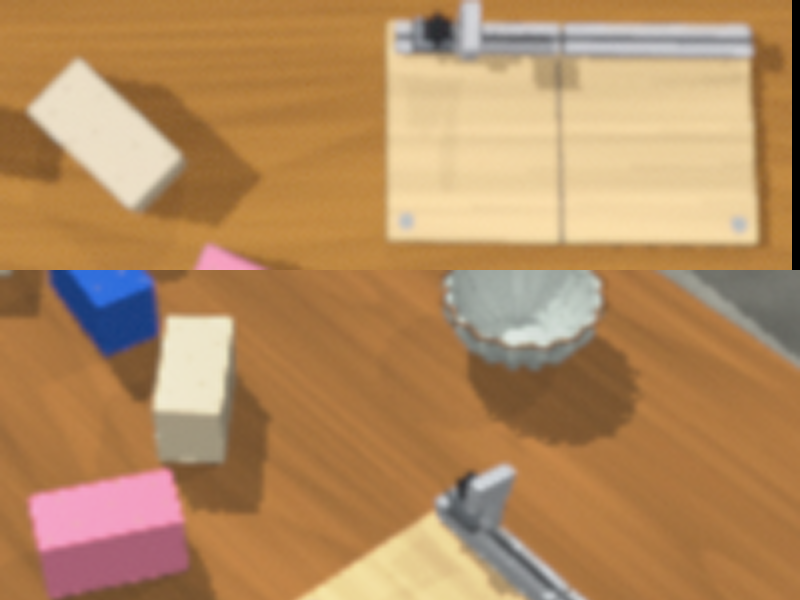

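```bash
python3 - <<'E'
from h import *
T=lambda p:[(230+x/3.6,190+y/3.6) for x,y in p]
S=lambda p:[(225+x/4,160+(y-270)/4) for x,y in p]
for n,q in(("top",T([(80,57),(27,108),(131,208),(182,156)])),("side",S([(168,317),(155,411),(227,412),(233,317)]))):
    w=back(n,q,.064); print(n,w[:,:2].round(4).tolist(),w.mean(0).round(4))
    e=[w[(i+1)%4]-w[i] for i in range(4)]; print([(round(float(np.hypot(*v[:2])),4),round(float(np.degrees(np.arctan2(v[1],v[0]))),1)) for v in e])
b=back("top",T([(387,240),(758,242)]),.018); print("board near corners",b[:,:2])
f=back("top",T([(395,18),(752,25),(753,57),(480,54)]),.040); print("fence top TL,TR,BR,face",f[:,:2])
k=back("top",T([(561,60),(561,242)]),.018);print("kerf",k)
print("knob",back("top",T([(437,30)]),.08),"arm tip?",back("top",T([(470,0),(470,53)]),.1))
# board outline in the side image
s=cv2.imread("pics/side0.png"); cv2.imwrite("pics/c2.png",cv2.resize(s[200:320,290:410],None,fx=5,fy=5,interpolation=cv2.INTER_CUBIC))
E
```

```text
top [[0.5779, 0.1653], [0.5379, 0.2067], [0.4577, 0.1244], [0.4975, 0.0845]] [0.5177 0.1452 0.064 ]
[(0.0576, 134.0), (0.1149, -134.3), (0.0564, -45.1), (0.114, 45.1)]
side [[0.5382, 0.2056], [0.4614, 0.1232], [0.5058, 0.0828], [0.5811, 0.1682]] [0.5216 0.1449 0.064 ]
[(0.1126, -133.0), (0.06, -42.3), (0.1138, 48.6), (0.0569, 138.9)]
board near corners [[ 0.43098533 -0.0772935 ]
 [ 0.42336896 -0.37774219]]
fence top TL,TR,BR,face [[ 0.60951559 -0.08799172]
 [ 0.5981135  -0.37981075]
 [ 0.57158657 -0.37854432]
 [ 0.57833984 -0.15622173]]
kerf [[ 0.57577793 -0.22603815  0.018     ]
 [ 0.42656541 -0.21806291  0.018     ]]
knob [[ 0.59131345 -0.11792582  0.08      ]] arm tip? [[ 0.6107631  -0.14244698  0.1       ]
 [ 0.5689834  -0.14071235  0.1       ]]
```

View pics/c2.png

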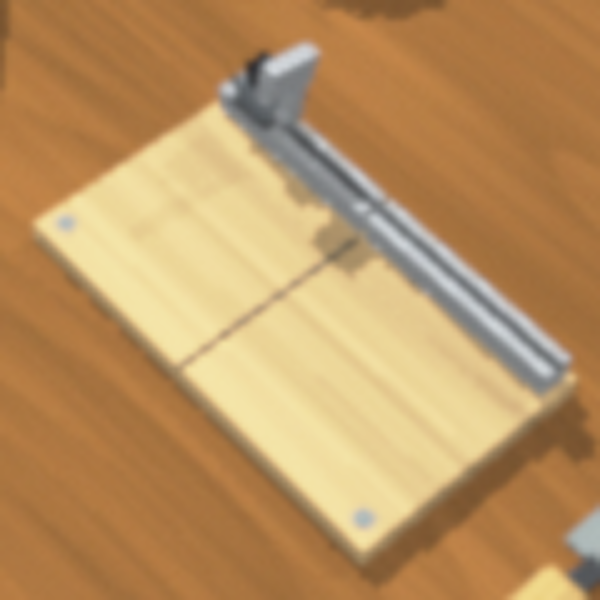

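```bash
cat >> h.py <<'E'
def fit(obs,x0):
    from scipy.optimize import least_squares
    def f(p):
        c,s=np.cos(p[2]),np.sin(p[2]); R=np.array([[c,-s,0],[s,c,0],[0,0,1]])
        return np.concatenate([(proj(n,np.array(P)@R.T+[p[0],p[1],0])-np.array(q)).ravel() for n,P,q in obs])
    r=least_squares(f,x0,loss="soft_l1"); return r.x,r.fun.reshape(-1,2).round(1).tolist()
E
python3 - <<'E'
from h import *
T=lambda p:[(230+x/3.6,190+y/3.6) for x,y in p]
S=lambda p:[(225+x/4,160+(y-270)/4) for x,y in p]
U=lambda p:[(290+x/5,200+y/5) for x,y in p]
p,r=fit([("top",[[-.09,.15,.018],[-.09,-.15,.018],[.062,-.145,.04],[.084,-.145,.04]],T([(387,240),(758,242),(753,57),(752,25)])),
 ("side",[[-.09,.15,.018],[-.09,-.15,.018],[.09,-.15,.018],[.084,-.145,.04]],U([(35,226),(363,553),(576,378),(571,358)]))],[.51,-.23,-.03])
print("board",p.round(4),np.degrees(p[2]),r)
c,s=np.cos(p[2]),np.sin(p[2]);R=np.array([[c,-s],[s,c]])
W=lambda a:(R@np.array(a)+p[:2]).round(4)
print("corner",W([.062,.085]),"hinge",W([.073,.092]),"brick home",W([.0335,.028]))
B=[[-.0285,.057,.064],[-.0285,-.057,.064],[.0285,-.057,.064],[.0285,.057,.064]]
B=[[.0285,.057,.064],[-.0285,.057,.064],[-.0285,-.057,.064],[.0285,-.057,.064]]
p,r=fit([("top",B,T([(80,57),(27,108),(131,208),(182,156)])),("side",B,S([(233,317),(168,317),(155,411),(227,412)]))],[.52,.145,-.78])
print("brick",p.round(4),np.degrees(p[2]),r)
# flip arm pixel check for several angles: tip point
for a in(1.57,1.8,2.0):
    d=np.array([-np.cos(a),0,np.sin(a)])*.055; 
    q=[*W([.073+d[0],.092]),.054+d[2]]; print(a,q,proj("top",q),proj("side",q))
E
```

```text
board [ 0.5177 -0.2308 -0.0287] -1.6460669769836351 [[0.3, -0.4], [0.1, -0.0], [-0.4, -1.3], [-0.5, 0.2], [-0.8, -0.4], [-0.1, 0.6], [0.3, 0.5], [-0.1, 0.4]]
corner [ 0.5821 -0.1476] hinge [ 0.5933 -0.141 ] brick home [ 0.552  -0.2038]
brick [ 0.5191  0.145  -0.766 ] -43.88624071479023 [[-0.4, -0.4], [0.3, -0.1], [0.2, -0.5], [0.1, -0.9], [-0.1, 0.5], [-0.1, -0.0], [-0.7, 0.3], [-1.6, 0.6]]
1.57 [np.float64(0.5946), np.float64(0.2349), np.float64(0.1089999825612509)] [[224.58528603 197.59206039]] [[273.77201098 150.88111825]]
1.8 [np.float64(0.6072), np.float64(0.2345), np.float64(0.10756161969830073)] [[224.94431257 193.21963062]] [[276.67763136 149.69441842]]
2.0 [np.float64(0.6176), np.float64(0.2343), np.float64(0.10401135847541249)] [[225.37380963 189.81134769]] [[279.06800127 149.20772811]]
```

Long cream block, 57×114 and clearly neither the blue nor the pink one, at (0.519, 0.145), yaw about -44.5°. The board is at yaw -1.65°, hinge at (0.593, -0.141, 0.054), with the stop standing upright or slightly back. I'll start out with the fingers shut, towards the space behind the stop.

Emit:
{"method": "apply_moves", "body": {
  "series": [
    {"delta_pos": [2.0,-3.2,0],"yaw": -3.2,"fingers": 0},
    {"delta_pos": [2.0,-3.2,0],"yaw": -3.2,"fingers": 0},
    {"delta_pos": [2.0,-3.2,0],"yaw": -3.2,"fingers": 0},
    {"delta_pos": [2.0,-3.2,0],"yaw": -3.2,"fingers": 0},
    {"delta_pos": [2.0,-3.2,0],"yaw": -3.2,"fingers": 0}
  ],
  "squeeze": 40
}}

```text
clock: 1.42
tcp_pos: [0.2696, 0.4661, 0.2315]
orientation: [[-0.855, 0.518, 0.0], [0.518, 0.855, 0.0], [0.0, 0.001, -1.0]]
ft_force: [0.7, -0.9, 0.2]
finger_gap: 0.298
```

Emit:
{"method": "apply_moves", "body": {
  "series": [
    {"delta_pos": [2.0,-3.2,0],"yaw": -3.2,"fingers": 0},
    {"delta_pos": [2.0,-3.2,0],"yaw": -3.2,"fingers": 0},
    {"delta_pos": [2.0,-3.2,0],"yaw": -3.2,"fingers": 0},
    {"delta_pos": [2.0,-3.2,0],"yaw": -3.2,"fingers": 0},
    {"delta_pos": [2.0,-3.2,0],"yaw": -3.2,"fingers": 0}
  ]
}}

```text
clock: 1.83
tcp_pos: [0.3696, 0.3061, 0.2317]
orientation: [[-0.679, 0.734, 0.001], [0.734, 0.679, 0.001], [0.0, 0.001, -1.0]]
ft_force: [0.5, 0.1, -0.7]
finger_gap: 0.002
```

Emit:
{"method": "apply_moves", "body": {
  "series": [
    {"delta_pos": [2.0,-3.2,0],"yaw": -3.2,"fingers": 0},
    {"delta_pos": [2.0,-3.2,0],"yaw": -3.2,"fingers": 0},
    {"delta_pos": [2.0,-3.2,0],"yaw": -3.2,"fingers": 0},
    {"delta_pos": [2.0,-3.2,0],"yaw": -3.2,"fingers": 0},
    {"delta_pos": [2.0,-3.2,0],"yaw": -3.2,"fingers": 0}
  ]
}}

```text
clock: 2.25
tcp_pos: [0.4696, 0.1461, 0.2318]
orientation: [[-0.451, 0.893, 0.001], [0.893, 0.451, 0.001], [0.0, 0.001, -1.0]]
ft_force: [0.9, -0.1, -0.6]
finger_gap: -0.0
```

Emit:
{"method": "apply_moves", "body": {
  "series": [
    {"delta_pos": [2.0,-3.2,0],"yaw": -3.2,"fingers": 0},
    {"delta_pos": [2.0,-3.2,0],"yaw": -3.2,"fingers": 0},
    {"delta_pos": [2.0,-3.2,0],"yaw": -3.2,"fingers": 0},
    {"delta_pos": [2.0,-3.2,0],"yaw": -3.2,"fingers": 0},
    {"delta_pos": [2.0,-3.2,0],"yaw": -3.2,"fingers": 0}
  ]
}}

```text
clock: 2.67
tcp_pos: [0.5697, -0.0137, 0.2317]
orientation: [[-0.188, 0.982, 0.001], [0.982, 0.188, 0.001], [0.0, 0.001, -1.0]]
ft_force: [0.5, -0.3, 0.1]
finger_gap: 0.001
```

Emit:
{"method": "apply_moves", "body": {
  "series": [
    {"delta_pos": [2.0,-3.2,0],"yaw": -3.2,"fingers": 0},
    {"delta_pos": [2.0,-3.2,0],"yaw": -3.2,"fingers": 0},
    {"delta_pos": [2.0,-3.2,0],"yaw": -3.2,"fingers": 0},
    {"delta_pos": [2.0,-3.2,0],"yaw": -3.2,"fingers": 0},
    {"delta_pos": [0,0,0],"yaw": 0,"fingers": 0}
  ]
}}

```text
clock: 3.08
tcp_pos: [0.6501, -0.1493, 0.2311]
orientation: [[0.043, 0.999, 0.001], [0.999, -0.043, -0.008], [-0.008, 0.002, -1.0]]
ft_force: [-0.1, -0.6, 1.3]
finger_gap: 0.004
```

```bash
python3 - <<'E'
from h import *
o=observe();print(o["tcp_pos"],o["clock"])
s=snapshot("side")[:,:,::-1]; t=snapshot("top")[:,:,::-1]
c=np.hstack([cv2.resize(s[130:230,300:400],(400,400),interpolation=cv2.INTER_CUBIC),cv2.resize(t[150:250,310:410],(400,400),interpolation=cv2.INTER_CUBIC)])
p=np.array([.5177,-.2308]);th=-.0287;ct,st=np.cos(th),np.sin(th)
W=lambda x,y,z:[p[0]+ct*x-st*y,p[1]+st*x+ct*y,z]
for a,col in((1.57,(0,0,255)),(2.0,(0,255,0))):
  for r,h in((.055,-.033),(.055,.007),(.0,.007)):
    q=W(.073-r*np.cos(a)+h*np.sin(a),.092,.054+r*np.sin(a)+h*np.cos(a))
    u=proj("side",q)[0];v=proj("top",q)[0]
    cv2.circle(c,(int((u[0]-300)*4),int((u[1]-130)*4)),3,col,-1);cv2.circle(c,(int(400+(v[0]-310)*4),int((v[1]-150)*4)),3,col,-1)
cv2.imwrite("pics/c3.png",c)
E
```

```text
[ 0.6500947  -0.14932585  0.23108058] 3.0833
```

View pics/c3.png

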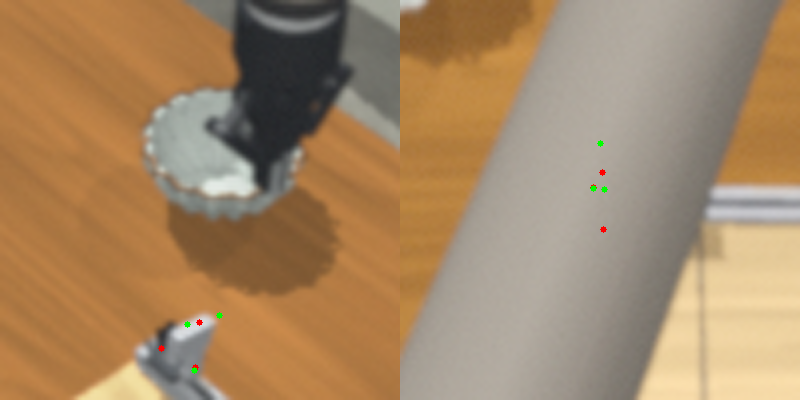

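The stop leans slightly back, at about 1.8 rad (foot top edge at crop (217,318)). I'll go down behind it, then push it over along its arc.

Emit:
{"method": "apply_moves", "body": {
  "series": [
    {"delta_pos": [1.0,0,-2.0],"fingers": 0},
    {"delta_pos": [0,0,-3.6],"fingers": 0},
    {"delta_pos": [0,0,-3.6],"fingers": 0},
    {"delta_pos": [0,0,-2.8],"fingers": 0},
    {"delta_pos": [0,0,-2.0],"fingers": 0}
  ]
}}

```text
validation failed for argument at $.se...
```

Emit:
{"method": "apply_moves", "body": {
  "series": [
    {"delta_pos": [-0.9,0,0],"fingers": 0},
    {"delta_pos": [-0.9,0,0],"fingers": 0},
    {"delta_pos": [-0.9,0,0],"fingers": 0},
    {"delta_pos": [-0.9,0,0],"fingers": 0},
    {"delta_pos": [-0.9,0,0.3],"fingers": 0}
  ]
}}

```text
validation failed for argument at $.se...
```

Emit:
{"method": "apply_moves", "body": {
  "series": [
    {"delta_pos": [1.0,0,-2.0],"yaw": 0,"fingers": 0},
    {"delta_pos": [0,0,-3.6],"yaw": 0,"fingers": 0},
    {"delta_pos": [0,0,-3.6],"yaw": 0,"fingers": 0},
    {"delta_pos": [0,0,-2.8],"yaw": 0,"fingers": 0},
    {"delta_pos": [0,0,-2.0],"yaw": 0,"fingers": 0}
  ]
}}

```text
clock: 3.6
tcp_pos: [0.657, -0.1367, 0.0882]
orientation: [[0.029, 1.0, -0.004], [1.0, -0.029, 0.003], [0.003, -0.004, -1.0]]
ft_force: [0.0, 0.3, -0.2]
finger_gap: -0.0
```

Emit:
{"method": "apply_moves", "body": {
  "series": [
    {"delta_pos": [0,-0.8,0],"yaw": 0,"fingers": 0},
    {"delta_pos": [-0.9,0,0],"yaw": 0,"fingers": 0},
    {"delta_pos": [-0.9,0,0],"yaw": 0,"fingers": 0},
    {"delta_pos": [-0.9,0,0],"yaw": 0,"fingers": 0},
    {"delta_pos": [-0.9,0,0],"yaw": 0,"fingers": 0}
  ]
}}

```text
clock: 4.02
tcp_pos: [0.6228, -0.1485, 0.0934]
orientation: [[0.033, 0.999, 0.003], [0.999, -0.033, 0.0], [0.0, 0.003, -1.0]]
ft_force: [2.3, 0.3, 1.6]
finger_gap: 0.002
```

Emit:
{"method": "apply_moves", "body": {
  "series": [
    {"delta_pos": [-0.9,0,0.3],"yaw": 0,"fingers": 0},
    {"delta_pos": [-0.8,0,0],"yaw": 0,"fingers": 0},
    {"delta_pos": [-0.8,0,0],"yaw": 0,"fingers": 0},
    {"delta_pos": [-0.8,0,-0.3],"yaw": 0,"fingers": 0},
    {"delta_pos": [-0.8,0,-0.4],"yaw": 0,"fingers": 0}
  ]
}}

```text
clock: 4.43
tcp_pos: [0.5815, -0.1483, 0.0877]
orientation: [[0.032, 0.999, 0.001], [0.999, -0.032, 0.0], [0.0, 0.001, -1.0]]
ft_force: [1.5, -0.6, 1.1]
finger_gap: -0.002
```

Emit:
{"method": "apply_moves", "body": {
  "series": [
    {"delta_pos": [-0.6,0,-0.6],"yaw": 0,"fingers": 0},
    {"delta_pos": [-0.6,0,-0.6],"yaw": 0,"fingers": 0},
    {"delta_pos": [-0.6,0,-0.7],"yaw": 0,"fingers": 0},
    {"delta_pos": [-0.3,0,-0.6],"yaw": 0,"fingers": 0},
    {"delta_pos": [0,0,-0.3],"yaw": 0,"fingers": 0}
  ]
}}

```text
clock: 4.85
tcp_pos: [0.5598, -0.1485, 0.0603]
orientation: [[0.033, 0.999, -0.002], [0.999, -0.033, 0.002], [0.002, -0.002, -1.0]]
ft_force: [-9.2, 4.3, 34.1]
finger_gap: -0.001
```

Emit:
{"method": "apply_moves", "body": {
  "series": [
    {"delta_pos": [0,0,-0.2],"yaw": 0,"fingers": 0},
    {"delta_pos": [0,0,-0.1],"yaw": 0,"fingers": 0},
    {"delta_pos": [0,0,0],"yaw": 0,"fingers": 0}
  ]
}}

```text
clock: 5.1
tcp_pos: [0.5599, -0.1485, 0.0602]
orientation: [[0.033, 0.999, -0.002], [0.999, -0.033, 0.004], [0.004, -0.003, -1.0]]
ft_force: [-12.0, 4.2, 36.1]
finger_gap: 0.001
```

Emit:
{"method": "apply_moves", "body": {
  "series": [
    {"delta_pos": [0,0,1.5],"yaw": 0,"fingers": 0},
    {"delta_pos": [0,0,3.5],"yaw": 0,"fingers": 0},
    {"delta_pos": [0,0,4.0],"yaw": 0,"fingers": 0},
    {"delta_pos": [0,0,4.0],"yaw": 0,"fingers": 0},
    {"delta_pos": [0,2.0,1.0],"yaw": -1.6,"fingers": 8.5}
  ]
}}

```text
clock: 5.52
tcp_pos: [0.5629, -0.1346, 0.2023]
orientation: [[0.068, 0.998, 0.009], [0.998, -0.068, -0.005], [-0.004, 0.01, -1.0]]
ft_force: [0.6, -2.0, -0.3]
finger_gap: 0.134
```

Emit:
{"method": "apply_moves", "body": {
  "series": [
    {"delta_pos": [-0.4,2.8,0],"yaw": -4.1,"fingers": 8.5},
    {"delta_pos": [-0.4,2.8,0],"yaw": -4.1,"fingers": 8.5},
    {"delta_pos": [-0.4,2.8,0],"yaw": -4.1,"fingers": 8.5},
    {"delta_pos": [-0.4,2.8,0],"yaw": -4.1,"fingers": 8.5},
    {"delta_pos": [-0.4,2.8,0],"yaw": -4.1,"fingers": 8.5}
  ]
}}

```text
clock: 5.93
tcp_pos: [0.5398, 0.0128, 0.1954]
orientation: [[0.409, 0.912, -0.001], [0.912, -0.409, -0.001], [-0.001, -0.001, -1.0]]
ft_force: [0.4, -0.3, -0.6]
finger_gap: 0.849
```

Emit:
{"method": "apply_moves", "body": {
  "series": [
    {"delta_pos": [-0.5,2.8,0],"yaw": -4.1,"fingers": 8.5},
    {"delta_pos": [-0.4,2.8,0],"yaw": -4.1,"fingers": 8.5},
    {"delta_pos": [-0.4,2.8,0],"yaw": -4.1,"fingers": 8.5},
    {"delta_pos": [-0.4,2.4,0],"yaw": -4.1,"fingers": 8.5},
    {"delta_pos": [-0.4,2.4,0],"yaw": -4.1,"fingers": 8.5}
  ]
}}

```text
clock: 6.35
tcp_pos: [0.5189, 0.1449, 0.1954]
orientation: [[0.702, 0.712, -0.001], [0.712, -0.702, -0.001], [-0.002, -0.0, -1.0]]
ft_force: [1.0, 0.3, 0.2]
finger_gap: 0.995
```

Emit:
{"method": "apply_moves", "body": {
  "series": [
    {"delta_pos": [0,0,0],"yaw": 0,"fingers": 8.5},
    {"delta_pos": [0,0,0],"yaw": 0,"fingers": 8.5},
    {"delta_pos": [0,0,0],"yaw": 0,"fingers": 8.5}
  ]
}}

```text
clock: 6.6
tcp_pos: [0.5195, 0.1428, 0.1957]
orientation: [[0.7, 0.714, -0.001], [0.714, -0.7, -0.002], [-0.002, 0.001, -1.0]]
ft_force: [0.3, -0.2, 0.4]
finger_gap: 0.995
```

```bash
python3 - <<'E'
from h import *
o=observe();print(o["tcp_pos"],o["clock"],np.degrees(np.arctan2(o["orientation"][1][1],o["orientation"][0][1])),o["finger_gap"])
s=snapshot("side")[:,:,::-1]; t=snapshot("top")[:,:,::-1]
c=np.hstack([cv2.resize(s[120:240,230:370],None,fx=4,fy=4,interpolation=cv2.INTER_CUBIC)[:480,:500],cv2.resize(t[180:280,220:280],None,fx=4.8,fy=4.8,interpolation=cv2.INTER_CUBIC)])
cv2.imwrite("pics/c4.png",c); print(c.shape)
E
```

```text
[0.51952231 0.14280648 0.19571024] 6.6 -44.44187622830426 0.9952297685547833
(480, 788, 3)
```

View pics/c4.png

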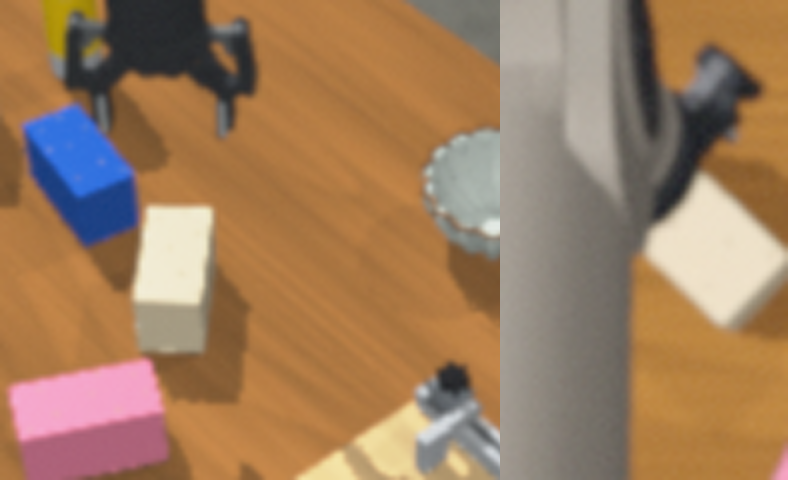

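The stop lies level now, with its foot over the board (side crop (440,440)). The open gripper is lined up across the brick's 57 mm, so I'll go down and grip.

Emit:
{"method": "apply_moves", "body": {
  "series": [
    {"delta_pos": [0,0.2,-4.0],"yaw": 0,"fingers": 8.5},
    {"delta_pos": [0,0,-4.0],"yaw": 0,"fingers": 8.5},
    {"delta_pos": [0,0,-3.5],"yaw": 0,"fingers": 8.5},
    {"delta_pos": [0,0,-2.5],"yaw": 0,"fingers": 8.5},
    {"delta_pos": [0,0,-1.5],"yaw": 0,"fingers": 8.5}
  ]
}}

```text
clock: 7.12
tcp_pos: [0.5179, 0.1436, 0.0383]
orientation: [[0.702, 0.712, -0.004], [0.712, -0.702, -0.002], [-0.005, -0.001, -1.0]]
ft_force: [-0.4, 0.3, 0.4]
finger_gap: 0.995
```

Emit:
{"method": "apply_moves", "body": {
  "series": [
    {"delta_pos": [0,0,-1.0],"yaw": 0,"fingers": 8.5},
    {"delta_pos": [0,0,0],"yaw": 0,"fingers": 8.5},
    {"delta_pos": [0,0,0],"yaw": 0,"fingers": 5},
    {"delta_pos": [0,0,0],"yaw": 0,"fingers": 5},
    {"delta_pos": [0,0,0],"yaw": 0,"fingers": 5}
  ],
  "squeeze": 50
}}

```text
clock: 7.53
tcp_pos: [0.521, 0.1461, 0.033]
orientation: [[0.7, 0.714, 0.002], [0.714, -0.7, 0.002], [0.003, 0.0, -1.0]]
ft_force: [-0.2, -0.1, -3.7]
finger_gap: 0.658
```

Emit:
{"method": "apply_moves", "body": {
  "series": [
    {"delta_pos": [0,0,0],"yaw": 0,"fingers": 4},
    {"delta_pos": [0,0,0],"yaw": 0,"fingers": 4},
    {"delta_pos": [0,0,0],"yaw": 0,"fingers": 4},
    {"delta_pos": [0,0,0],"yaw": 0,"fingers": 4}
  ]
}}

```text
clock: 7.87
tcp_pos: [0.521, 0.1461, 0.033]
orientation: [[0.7, 0.714, 0.002], [0.714, -0.7, 0.001], [0.003, 0.001, -1.0]]
ft_force: [-0.5, -0.7, 6.9]
finger_gap: 0.658
```

Emit:
{"method": "apply_moves", "body": {
  "series": [
    {"delta_pos": [0,0,1.0],"yaw": 0,"fingers": 4},
    {"delta_pos": [0,0,3.0],"yaw": 0,"fingers": 4},
    {"delta_pos": [0,0,4.0],"yaw": 0,"fingers": 4},
    {"delta_pos": [0,0,4.0],"yaw": 0,"fingers": 4},
    {"delta_pos": [0,0,1.5],"yaw": 0,"fingers": 4}
  ]
}}

```text
clock: 8.28
tcp_pos: [0.5226, 0.1456, 0.1717]
orientation: [[0.701, 0.713, 0.007], [0.713, -0.701, 0.003], [0.007, 0.003, -1.0]]
ft_force: [1.7, 0.2, -3.0]
finger_gap: 0.66
```

Emit:
{"method": "apply_moves", "body": {
  "series": [
    {"delta_pos": [0.1,-1.5,0],"yaw": 1.8,"fingers": 4},
    {"delta_pos": [0.2,-3.0,0],"yaw": 3.6,"fingers": 4},
    {"delta_pos": [0.2,-3.0,0],"yaw": 3.6,"fingers": 4},
    {"delta_pos": [0.2,-3.0,0],"yaw": 3.6,"fingers": 4},
    {"delta_pos": [0.2,-3.0,0],"yaw": 3.6,"fingers": 4}
  ]
}}

```text
clock: 8.7
tcp_pos: [0.5281, 0.0095, 0.1667]
orientation: [[0.47, 0.883, -0.0], [0.883, -0.47, 0.0], [0.0, -0.0, -1.0]]
ft_force: [0.4, -0.0, -2.8]
finger_gap: 0.659
```

Emit:
{"method": "apply_moves", "body": {
  "series": [
    {"delta_pos": [0.2,-3.0,0],"yaw": 3.6,"fingers": 4},
    {"delta_pos": [0.2,-3.0,0],"yaw": 3.6,"fingers": 4},
    {"delta_pos": [0.2,-3.0,0],"yaw": 3.6,"fingers": 4},
    {"delta_pos": [0.2,-3.0,0],"yaw": 3.6,"fingers": 4},
    {"delta_pos": [0.2,-3.0,0],"yaw": 3.6,"fingers": 4}
  ]
}}

```text
clock: 9.12
tcp_pos: [0.5381, -0.1406, 0.1666]
orientation: [[0.175, 0.985, -0.0], [0.985, -0.175, 0.0], [0.0, -0.0, -1.0]]
ft_force: [-0.3, -0.2, -4.3]
finger_gap: 0.662
```

Emit:
{"method": "apply_moves", "body": {
  "series": [
    {"delta_pos": [0.1,-3.0,0],"yaw": 3.6,"fingers": 4},
    {"delta_pos": [0,-2.5,0],"yaw": 2.5,"fingers": 4},
    {"delta_pos": [0,-2.4,0],"yaw": 2.5,"fingers": 4},
    {"delta_pos": [0,0,0],"yaw": 0,"fingers": 4},
    {"delta_pos": [0,0,0],"yaw": 0,"fingers": 4}
  ]
}}

```text
clock: 9.53
tcp_pos: [0.5386, -0.2204, 0.1667]
orientation: [[0.033, 0.999, -0.0], [0.999, -0.033, -0.001], [-0.001, -0.0, -1.0]]
ft_force: [0.4, 1.0, -3.3]
finger_gap: 0.66
```

```bash
python3 - <<'E'
from h import *
o=observe();print(o["tcp_pos"],o["clock"],np.degrees(np.arctan2(o["orientation"][1][1],o["orientation"][0][1])),o["finger_gap"],o["ft_force"])
s=snapshot("side")[:,:,::-1]
cv2.imwrite("pics/c5.png",cv2.resize(s[150:300,290:430],None,fx=4,fy=4,interpolation=cv2.INTER_CUBIC))
E
```

```text
[ 0.53864202 -0.22036803  0.16666014] 9.5333 -1.9048191760962796 0.6599807738516483 [ 0.37220312  1.01759461 -3.31055274]
```

View pics/c5.png

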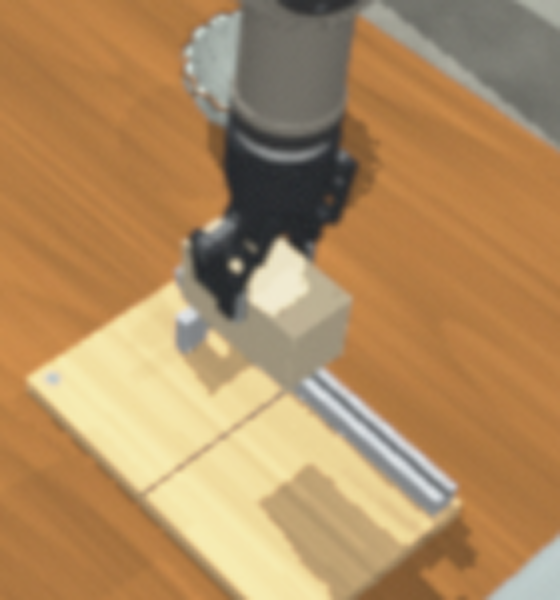

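The brick hangs level and parallel to the fence, with its near lower corner at crop (298,385). I'll lower it clear of the fence and the stop.

Emit:
{"method": "apply_moves", "body": {
  "series": [
    {"delta_pos": [0,0,-3.0],"yaw": 0,"fingers": 4},
    {"delta_pos": [0,0,-4.0],"yaw": 0,"fingers": 4},
    {"delta_pos": [0,0,-2.2],"yaw": 0,"fingers": 4},
    {"delta_pos": [0,0,-1.0],"yaw": 0,"fingers": 4},
    {"delta_pos": [0,0,0],"yaw": 0,"fingers": 4}
  ]
}}

```text
clock: 10.0
tcp_pos: [0.5383, -0.2159, 0.062]
orientation: [[0.027, 1.0, -0.005], [1.0, -0.027, 0.002], [0.002, -0.005, -1.0]]
ft_force: [0.4, 0.3, -2.6]
finger_gap: 0.66
```

Emit:
{"method": "apply_moves", "body": {
  "series": [
    {"delta_pos": [0,0,-0.5],"yaw": 0,"fingers": 4},
    {"delta_pos": [0,0,-0.5],"yaw": 0,"fingers": 4},
    {"delta_pos": [0,0,-0.3],"yaw": 0,"fingers": 4},
    {"delta_pos": [0,0,0],"yaw": 0,"fingers": 4}
  ]
}}

```text
clock: 10.33
tcp_pos: [0.5402, -0.2182, 0.0518]
orientation: [[0.029, 1.0, 0.001], [1.0, -0.029, -0.0], [-0.0, 0.001, -1.0]]
ft_force: [-0.6, 1.3, -3.0]
finger_gap: 0.658
```

Emit:
{"method": "apply_moves", "body": {
  "series": [
    {"delta_pos": [0,0,-0.2],"yaw": 0,"fingers": 4},
    {"delta_pos": [0,0,0],"yaw": 0,"fingers": 4}
  ]
}}

```text
clock: 10.5
tcp_pos: [0.5405, -0.2186, 0.051]
orientation: [[0.029, 1.0, 0.002], [1.0, -0.029, 0.001], [0.001, 0.001, -1.0]]
ft_force: [-1.2, 1.0, 4.9]
finger_gap: 0.655
```

```bash
python3 - <<'E'
from h import *
for i in range(3):
    o=observe();s=snapshot("side");print(o["clock"],np.round(o["tcp_pos"],4),np.round(o["ft_force"],1),np.round(o["moment"],2))
E
```

```text
10.5 [ 0.5405 -0.2186  0.051 ] [-1.2  1.   4.9] [0.34 0.6  0.07]
10.55 [ 0.5405 -0.2185  0.051 ] [-1.5  0.9  4.9] [0.32 0.65 0.03]
10.6 [ 0.5405 -0.2185  0.051 ] [-1.5  1.7  5.2] [0.32 0.61 0.06]
```

Emit:
{"method": "apply_moves", "body": {
  "series": [
    {"delta_pos": [0.3,0.3,0],"yaw": 0,"fingers": 4},
    {"delta_pos": [0.3,0.3,0],"yaw": 0,"fingers": 4},
    {"delta_pos": [0.2,0.3,0],"yaw": 0,"fingers": 4},
    {"delta_pos": [0,0,0],"yaw": 0,"fingers": 4}
  ]
}}

```text
clock: 10.98
tcp_pos: [0.5488, -0.2114, 0.0511]
orientation: [[0.029, 1.0, 0.003], [1.0, -0.029, -0.003], [-0.003, 0.003, -1.0]]
ft_force: [-1.4, -3.8, 5.4]
finger_gap: 0.657
```

Emit:
{"method": "apply_moves", "body": {
  "series": [
    {"delta_pos": [0.2,0,0],"yaw": 0,"fingers": 4},
    {"delta_pos": [0.2,0,0],"yaw": 0,"fingers": 4},
    {"delta_pos": [0,0,0],"yaw": 0,"fingers": 4}
  ]
}}

```text
clock: 11.23
tcp_pos: [0.5491, -0.2114, 0.0511]
orientation: [[0.03, 1.0, -0.004], [1.0, -0.03, -0.0], [-0.001, -0.004, -1.0]]
ft_force: [-9.6, -1.4, 13.7]
finger_gap: 0.662
```

Emit:
{"method": "apply_moves", "body": {
  "series": [
    {"delta_pos": [0,0.3,0],"yaw": 0,"fingers": 4},
    {"delta_pos": [0,0.3,0],"yaw": 0,"fingers": 4},
    {"delta_pos": [0,0,0],"yaw": 0,"fingers": 4}
  ]
}}

```text
clock: 11.48
tcp_pos: [0.5527, -0.2056, 0.0511]
orientation: [[0.029, 1.0, 0.003], [1.0, -0.029, -0.003], [-0.003, 0.003, -1.0]]
ft_force: [-2.0, -3.7, 4.6]
finger_gap: 0.663
```

Emit:
{"method": "apply_moves", "body": {
  "series": [
    {"delta_pos": [0,0.2,0],"yaw": 0,"fingers": 4},
    {"delta_pos": [0,0.2,0],"yaw": 0,"fingers": 4},
    {"delta_pos": [0,0,0],"yaw": 0,"fingers": 4}
  ]
}}

```text
clock: 11.73
tcp_pos: [0.5533, -0.2025, 0.0512]
orientation: [[0.03, 1.0, 0.004], [1.0, -0.03, -0.005], [-0.005, 0.005, -1.0]]
ft_force: [-1.2, -5.5, 6.1]
finger_gap: 0.659
```

Emit:
{"method": "apply_moves", "body": {
  "series": [
    {"delta_pos": [0,0.2,0],"yaw": 0,"fingers": 4},
    {"delta_pos": [0,0.2,0],"yaw": 0,"fingers": 4},
    {"delta_pos": [0,0,0],"yaw": 0,"fingers": 4}
  ]
}}

```text
clock: 11.98
tcp_pos: [0.5531, -0.2023, 0.0516]
orientation: [[0.033, 0.999, 0.006], [0.999, -0.033, -0.01], [-0.01, 0.006, -1.0]]
ft_force: [0.3, -11.1, 2.9]
finger_gap: 0.659
```

Emit:
{"method": "apply_moves", "body": {
  "series": [
    {"delta_pos": [0.2,0,0],"yaw": 0,"fingers": 4},
    {"delta_pos": [0.2,0,0],"yaw": 0,"fingers": 4},
    {"delta_pos": [0,0,0],"yaw": 0,"fingers": 4}
  ]
}}

```text
clock: 12.23
tcp_pos: [0.5535, -0.2024, 0.0512]
orientation: [[0.032, 0.999, -0.002], [0.999, -0.032, -0.008], [-0.008, -0.001, -1.0]]
ft_force: [-7.7, -11.4, 9.2]
finger_gap: 0.658
```

Emit:
{"method": "apply_moves", "body": {
  "series": [
    {"delta_pos": [0.2,0,0],"yaw": 0,"fingers": 4},
    {"delta_pos": [0.2,0,0],"yaw": 0,"fingers": 4},
    {"delta_pos": [0,0,0],"yaw": 0,"fingers": 4}
  ]
}}

```text
clock: 12.48
tcp_pos: [0.5541, -0.2024, 0.0512]
orientation: [[0.032, 0.999, -0.008], [0.999, -0.032, -0.006], [-0.006, -0.008, -1.0]]
ft_force: [-13.7, -10.3, 15.6]
finger_gap: 0.659
```

```bash
python3 - <<'E'
from h import *
o=observe();s=snapshot("side")[:,:,::-1];t=snapshot("top")[:,:,::-1]
print(o["clock"],np.round(o["tcp_pos"],4),np.round(o["ft_force"],1),np.round(o["moment"],2),o["finger_gap"],np.round(o["orientation"],3).tolist())
c=np.hstack([cv2.resize(s[200:280,310:400],None,fx=5,fy=5,interpolation=cv2.INTER_CUBIC),cv2.resize(t[180:260,330:400],None,fx=5,fy=5,interpolation=cv2.INTER_CUBIC)])
cv2.imwrite("pics/c6.png",c)
E
```

```text
12.4833 [ 0.5541 -0.2024  0.0512] [-13.7 -10.3  15.6] [-1.59  3.13  0.44] 0.6591711647416897 [[0.032, 0.999, -0.008], [0.999, -0.032, -0.006], [-0.006, -0.008, -1.0]]
```

View pics/c6.png

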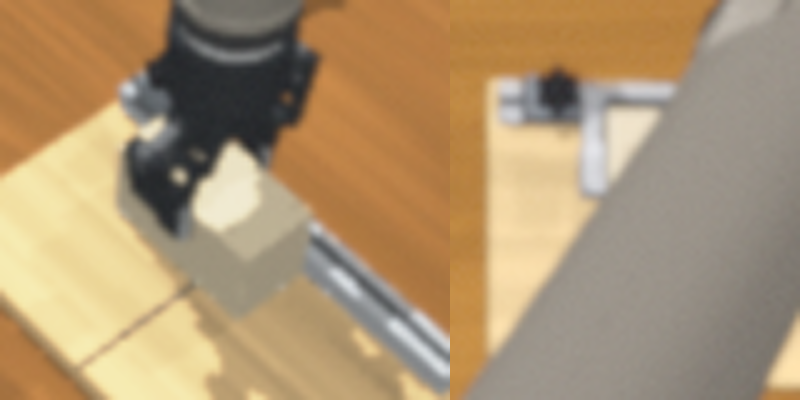

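```bash
python3 - <<'E'
from h import *
p=np.array([.5177,-.2308]);th=-.0287;ct,st=np.cos(th),np.sin(th);R=np.array([[ct,-st],[st,ct]])
V=lambda q,z:(R.T@(back("side",[q],z)[0,:2]-p)).round(4)
print("board frame, home: -x-y corner (.005,-.029), +x-y (.062,-.029)")
print(V((357.6,263.4),.018),V((357.6,251.4),.082),V((372.4,242.6),.082))
print("tcp in board",R.T@(np.array([.5541,-.2024])-p))
P=np.array([[.005,-.029,.018],[.005,-.029,.082],[.062,-.029,.082],[.062,-.145,.018]]);P[:,:2]=P[:,:2]@R.T+p
print(((proj("side",P)-[310,200])*5).round(0).tolist())
E
```

```text
board frame, home: -x-y corner (.005,-.029), +x-y (.062,-.029)
[ 0.0108 -0.025 ] [ 0.0062 -0.0225] [ 0.0628 -0.0276]
tcp in board [0.03557004 0.02943284]
[[236.0, 326.0], [244.0, 265.0], [313.0, 215.0], [440.0, 401.0]]
```

Predicted and seen corners agree to about 2 mm. To be sure the x reaction comes from the fence and not from board friction, I'll ease the down-force slightly and see whether the brick creeps.

Emit:
{"method": "apply_moves", "body": {
  "series": [
    {"delta_pos": [0,0,0.1],"yaw": 0,"fingers": 4},
    {"delta_pos": [0,0,0],"yaw": 0,"fingers": 4}
  ]
}}

```text
clock: 12.75
tcp_pos: [0.5541, -0.2024, 0.0513]
orientation: [[0.032, 0.999, -0.007], [0.999, -0.032, -0.007], [-0.007, -0.007, -1.0]]
ft_force: [-12.7, -11.6, 9.2]
finger_gap: 0.658
```

Emit:
{"method": "apply_moves", "body": {
  "series": [
    {"delta_pos": [0,0,0.1],"yaw": 0,"fingers": 4},
    {"delta_pos": [0,0,0],"yaw": 0,"fingers": 4}
  ]
}}

```text
clock: 12.92
tcp_pos: [0.5541, -0.2023, 0.0515]
orientation: [[0.032, 0.999, -0.007], [0.999, -0.032, -0.007], [-0.008, -0.007, -1.0]]
ft_force: [-10.8, -12.2, 4.5]
finger_gap: 0.661
```

Emit:
{"method": "apply_moves", "body": {
  "series": [
    {"delta_pos": [0.2,0,0],"yaw": 0,"fingers": 4},
    {"delta_pos": [0.2,0,0],"yaw": 0,"fingers": 4},
    {"delta_pos": [0,0,0],"yaw": 0,"fingers": 4}
  ]
}}

```text
clock: 13.17
tcp_pos: [0.5544, -0.2023, 0.0515]
orientation: [[0.034, 0.999, -0.015], [0.999, -0.034, -0.005], [-0.005, -0.015, -1.0]]
ft_force: [-18.0, -9.5, 12.9]
finger_gap: 0.655
```

Emit:
{"method": "apply_moves", "body": {
  "series": [
    {"delta_pos": [-0.1,0.2,0.1],"yaw": 0,"fingers": 4},
    {"delta_pos": [0,0.2,0],"yaw": 0,"fingers": 4},
    {"delta_pos": [0,0,0],"yaw": 0,"fingers": 4},
    {"delta_pos": [0,0,0],"yaw": 0,"fingers": 4}
  ]
}}

```text
clock: 13.5
tcp_pos: [0.5543, -0.2021, 0.0519]
orientation: [[0.035, 0.999, -0.011], [0.999, -0.035, -0.012], [-0.012, -0.011, -1.0]]
ft_force: [-13.6, -18.5, 2.1]
finger_gap: 0.658
```

```bash
python3 - <<'E'
from h import *
for i in range(3):
    o=observe();s=snapshot("side")[:,:,::-1];print(o["clock"],np.round(o["tcp_pos"],4),np.round(o["ft_force"],1),np.round(o["moment"],2),o["finger_gap"],np.round(np.array(o["orientation"])[:,2],3))
cv2.imwrite("pics/c7.png",cv2.resize(s[200:280,310:400],None,fx=6,fy=6,interpolation=cv2.INTER_CUBIC))
E
```

```text
13.5 [ 0.5543 -0.2021  0.0519] [-13.6 -18.5   2.1] [-3.45  3.02  0.4 ] 0.6578291909484829 [-0.011 -0.012 -1.   ]
13.55 [ 0.5543 -0.2021  0.0519] [-12.9 -17.4   2.1] [-3.47  3.    0.43] 0.6613981367215878 [-0.011 -0.012 -1.   ]
13.6 [ 0.5543 -0.2021  0.0519] [-13.5 -16.8   2.2] [-3.49  2.96  0.44] 0.6594003930377385 [-0.011 -0.012 -1.   ]
```

View pics/c7.png

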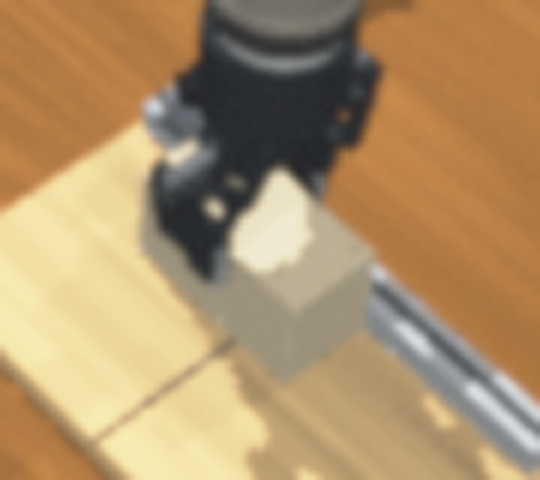

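Emit:
{"method": "apply_moves", "body": {
  "series": [
    {"delta_pos": [0.1,-0.1,-0.2],"yaw": 0,"fingers": 4},
    {"delta_pos": [0,0,0],"yaw": 0,"fingers": 4},
    {"delta_pos": [0,0,0],"yaw": 0,"fingers": 4},
    {"delta_pos": [0,0,0],"yaw": 0,"fingers": 4}
  ]
}}

```text
clock: 13.98
tcp_pos: [0.5543, -0.2024, 0.0514]
orientation: [[0.035, 0.999, -0.013], [0.999, -0.035, -0.009], [-0.009, -0.013, -1.0]]
ft_force: [-20.0, -15.2, 15.1]
finger_gap: 0.658
```

```bash
python3 - <<'E'
from plant import *
print(sign_off()); o=observe(); print(o["clock"],o["tcp_pos"],o["ft_force"],o["finger_gap"])
E
```

```text
the job is handed in; nothing more can be done
None
the job is handed in; nothing more can be done
```

The job is handed in at about 14 s of the 72 s allowed. I swung the flip stop down, set the long cream brick on the board, and left it held in the corner, pushed against the fence and the stop. No verdict was reported.

- **Flip stop:** I pushed it down from behind with shut fingers until it resisted with 36 N at the height expected for fully down. Later pictures show it lying level.
- **Brick:** I gripped it across the 57 mm and turned it parallel to the fence. Then I set it on the board short of both faces and slid it into the corner.
- **Final push:** The last reading showed 20 N of reaction along x (fence side), 15 N along y (stop side) and 15 N on the board. The grip was set to 50 N and the finger opening was about 56 mm.
- **Contact check:** I eased the force on the board to about 5 N. The brick did not move under 13 N and 17 N sideways, so it bears on something firmer than board friction.

**Not confirmed:**
- **Contact forces:** The separate forces on the fence and the stop foot cannot be read directly; only the total at the wrist is known.
- **Brick position:** Three visible brick corners came out about 2, 7 and 7 mm from the expected place. The TCP came to rest about 2 mm past the computed home position both ways. The job allows 4 mm, and I took the differences as camera and grip error.
- **Tilt:** The tool leaned about 0.9° under load. In the last picture the brick looked flat.

The move path stayed clear of the prop, bowl, saw, can and the coloured bricks. I did not re-measure where they are.

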